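# Tip the packing sample into its case and shut the lid

## Task

Pick up the loaded scoop by its handle, carry all three ceramic balls in it to the open sample case and tip them in from just above the rim. Set the empty scoop back down level on the white board, and lower the case's lid gently until it is fully shut, without letting it slam. Do not shift the bottles and other things standing about.

Things in the scene. Friction and masses are not known exactly. Their poses are not given: they have to be found in the camera images.
- case: cream sample case, fixed to the bench: open-topped box 130 mm (its x) by 160 mm (its y), 65 mm high, walls and floor 5 mm, dark lining; origin at the centre of its underside, z up, its front faces its -x (roughly to the robot), the lid's hinge runs along its rear (+x) top rim
- lid (a joint): hinge angle of the case's lid, rad: 0 = fully shut on the rim, grows as it opens; at 1.57 the lid stands upright, it starts open at 1.4 to 1.8, its stop is at 1.95. A stiff friction hinge: the lid stays where it is left and needs about 2 N at its free edge to move
- lid_hinge (a point): middle of the hinge axis, on the case's rear rim 65.5 mm above the bench; its frame turns with the lid. The lid is a cream plate reaching 130 mm from here along its own -x, 160 mm wide (y), 8 mm thick: the axis lies in the inner face, the outer face is 8 mm along +z. A black tab 45 mm wide, 6 mm thick, sticks out 12 mm beyond the middle of the free edge
- lid_edge (a point): middle of the lid's free edge on its outer face (130 mm from the hinge)
- board: white board lying on the bench, fixed, 260 mm (its x) by 150 mm (its y), 3 mm thick; origin at the centre of its underside
- scoop: steel scoop, blue handle, 160 g. Pan 84 (its x) by 72 mm (y), 3 mm thick, sides 26 mm high, back 34. The mouth, at +x, has only a 2.5 mm lip: balls stay in below 25 degrees of tip and roll out above about 40. Origin: centre of the pan's underside, z up. Handle: level bar, 18 mm wide (y), 14 mm deep, 45 mm above the pan's underside, 50 to 155 mm behind the origin (-x)
- scoop_grip (a point): good place to grip the scoop's handle, on the bar's centreline 90 mm behind the scoop's origin and 45 mm above the pan's underside
- scoop_mouth (a point): middle of the top of the lip at the scoop's mouth, 42 mm ahead of the scoop's origin, 5.5 mm above the pan's underside
- ball1: terracotta-coloured ceramic ball, 25 mm diameter, about 20 g, origin at its centre; one of three that lie loose in the scoop's pan at the start
- ball2: terracotta-coloured ceramic ball, 25 mm diameter, about 20 g, origin at its centre; one of three that lie loose in the scoop's pan at the start
- ball3: terracotta-coloured ceramic ball, 25 mm diameter, about 20 g, origin at its centre; one of three that lie loose in the scoop's pan at the start
- reagent: white bottle with black cap and paper label, 84 mm diameter, 180 mm high, bystander; origin under its centre
- flask: white bottle with black cap and yellow label, 80 mm diameter, 170 mm high, bystander; origin under its centre
- beaker: clear plastic beaker, 64 mm diameter at the rim, 70 mm high, bystander; origin under its centre
- padlock: brass padlock lying flat, body 38 by 45 by 20 mm with a steel shackle, bystander; origin under its body's centre
- meter: cream handheld meter with a grey display, 160 by 85 by 30 mm, bystander; origin under its centre
- cylinder: clear measuring cylinder on a white 60 mm foot, 32 mm diameter, 178 mm high, bystander; origin under its centre
- water: clear water bottle with blue cap and label, 60 mm diameter, 180 mm high, bystander; origin under its centre
Mind the look-alikes: they are no part of the job. Leave any pink or turquoise look-alike of the scoop alone.

How it is judged:
By the outcome, as a careful person would: the job done as asked, in the order asked, and still so for the second after the job is handed in, with the robot touching nothing.
It also fails if it takes over 72 s, if anything falls off the work surface, if the arm or the gripper's body presses on something with over 40 N, if the wrist force passes 120 N, or if a joint passes its speed limit or range.

## Robot

A 7-joint arm with a two-finger parallel gripper is mounted at the origin on the work surface. World frame = base frame: x ahead of the robot, y to its left, z up, the work surface at z = 0. Lengths are in m, angles in rad, forces in N, time in s.
With the tool pointing down it reaches from about 0.4 to 0.85 m from the base axis. Payload 6.9 kg.
Tool frame: the origin (TCP) lies midway between the tips of the shut fingers; the grasp point (between the pads) lies behind it (ctrl.pinch_z is the z of the grasp point in the tool frame, in m); z points along the fingers, y is the line along which they close (so a half turn about z gives the same grasp; the last joint's range is limited). The gripper opens to 85 mm and grips with 20 to 120 N. Pads are 22 mm wide; open, the fingers measure 114 mm over their backs; the gripper's body (76 mm by 85 mm) begins 54 mm behind the grasp point. The pads swing forward as they close: fully open they stand 13 mm farther back than shut.
Start: joints at [1.234, 0.507, -0.238, 1.5, 0.126, 1.149, -0.155], TCP at [0.267, -0.565, 0.231] pointing down, gripper open.
Joint ranges: [-3.08, 3.08], [-0.24, 2.05], [-1.43, 1.35], [0, 2.5], [-1.52, 4.66], [0.17, 1.96], [-2.89, 2.89]. Speed limits (rad/s): [2.39, 2.39, 3.14, 3.14, 3.14, 3.14, 3.14].

## Interface

Orientations are given as a unit quaternion [w, x, y, z].
In Python, from station import ctrl, get_state, vision, ticket, models gives the robot as it stands. Calls block until the motion is done:
- ctrl.movep(position, orientation): joint-space move of the TCP to a pose.
- ctrl.movel(position, frame=None, max_speed=0.15): straight line of the TCP; frame=None keeps the orientation; max_speed is the mean speed in m/s.
- ctrl.set_joints(angles): joint-space move.
- ctrl.ungrasp() and ctrl.close_gripper(force=None): open the fingers fully, or close them until they stop; force is the grip in N (None keeps the last).
- ctrl.pause(seconds).
- ctrl.ik(position, orientation): joint angles nearest the present ones, or None.
- get_state(): the state.
- vision.grab_frame(name): name is "side" or "top"; returns (picture, depth): 480x640x3 uint8, blue, green, red; 480x640 float32, m along the optical axis (not along the pixel's ray), 0 where there is no reading.
- vision.camera_info(name): a dict with "mtx" (3x3 intrinsics, pixels), "R" (3x3) and "t" (3): a world point X has camera coordinates R X + t. Camera axes: x right, y down, z forward; pixel columns grow to the right and rows downward; lengths in m; the calibration is good to about 2 mm. A picture is of the moment at which its call begins. camera_info takes no time and is no camera call.
A pose or a line that the arm cannot do raises ctrl.Unreachable and nothing moves.
- ticket.close_job(): hands the job in; it is judged then, once.
Trained networks look in the newest picture that a camera, given by its name, has taken for a name from the list of things; names that differ only in an ending like _2 or _b are one class to them, and where a whole thing is asked for, a point or a joint stands for the part that bears it (a point fixed in the world has none). Each returns a list of dicts, best first, with "p" (0 to 1); they miss things now and then, are a little off and sometimes report something else, mostly with a low value. They report only what shows in the picture. A call takes as long as a camera call. They do not tell look-alikes from the thing itself.
- models.recognise(camera, target): "point" ([column, row] in pixels, amid what is visible of it).
- models.masks_of(camera, target): "mask" (480x640 bool, what is visible of it) and "point" ([column, row] in pixels, amid what is visible of it).
The state is a dict: "time": time; "qpos": joint angles; "qd": joint speeds; "tau": joint torques, N m; "tcp_pos": TCP position; "eef_rot": TCP orientation; "contact_force": force on the tool from outside, world axes, zero at the start; "wrist_torque": the same for the moment, N m; "width": finger opening in m; "gripper_force": force on a finger pad.
Only numpy, scipy, OpenCV 4.12 (cv2) and the standard library are available. Lean on these libraries where they do the work, as an engineer would, in place of code of your own. Each camera call takes 0.05 s, during which the arm holds its last target. There are 200 camera calls.

## Working session

There is one attempt and no reset: what is moved stays moved. The work goes in short steps, each a Python script; the robot and the scene stay as the last script left them, time stands still between calls to the robot, and variables do not carry over. Pictures are saved under pics/ and viewed, at most 10 in all, crops included, and the job is handed in when it is done.

```bash
ls; mkdir -p pics; python3 - <<'E'
from station import ctrl,get_state,vision,models
import cv2,numpy as np
s=get_state();print(s['time'],s['tcp_pos'],s['eef_rot'],ctrl.pinch_z)
for c in('top','side'):
    im,d=vision.grab_frame(c);cv2.imwrite(f'pics/{c}0.png',im);np.save(f'{c}0.npy',d)
    i=vision.camera_info(c);print(c,i['mtx'].tolist(),(-i['R'].T@i['t']).round(3),i['R'].round(3).tolist())
    for n in('scoop','case','lid','board','ball1'):
        print(c,n,[(np.round(r['point']).tolist(),round(r['p'],2)) for r in models.recognise(c,n)[:5]])
E
```

```text
pics
0.0 [ 0.26693704 -0.56456073  0.23043417] [-8.80828387e-04  9.75698616e-01  2.19115016e-01 -2.10867312e-04] -0.0187
top [[549.0965047892128, 0.0, 319.56450838482715], [0.0, 549.0965047892128, 241.6448634486424], [0.0, 0.0, 1.0]] [0.35  0.005 1.35 ] [[0.013, -1.0, 0.01], [-0.997, -0.014, -0.071], [0.071, -0.009, -0.997]]
top scoop [([128.0, 243.0], 0.85), ([200.0, 363.0], 0.8)]
top case [([398.0, 194.0], 0.7), ([322.0, 110.0], 0.62), ([391.0, 163.0], 0.25)]
top lid [([396.0, 167.0], 0.59)]
top board [([236.0, 210.0], 0.86)]
top ball1 [([235.0, 193.0], 0.56), ([236.0, 198.0], 0.3)]
side [[539.0246180347287, 0.0, 315.00791525020344], [0.0, 539.0246180347287, 239.03490991979527], [0.0, 0.0, 1.0]] [0.277 1.103 0.909] [[-0.984, -0.178, 0.014], [-0.118, 0.593, -0.797], [0.133, -0.786, -0.604]]
side scoop [([433.0, 350.0], 0.8), ([267.0, 298.0], 0.75), ([288.0, 394.0], 0.75), ([201.0, 369.0], 0.22)]
side case [([302.0, 204.0], 0.91), ([268.0, 297.0], 0.33)]
side lid [([275.0, 179.0], 0.91), ([247.0, 301.0], 0.56), ([200.0, 373.0], 0.2)]
side board [([277.0, 314.0], 0.84)]
side ball1 [([345.0, 259.0], 0.65), ([264.0, 300.0], 0.46), ([260.0, 306.0], 0.45)]
```

View pics/top0.png

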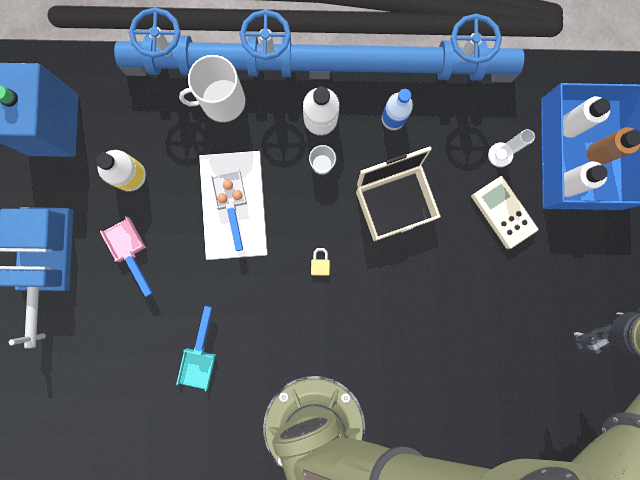

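View pics/side0.png

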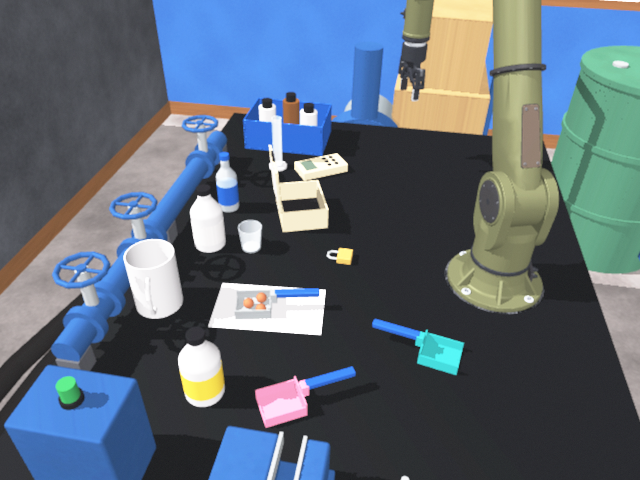

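The pictures show three scoop candidates. Top-view pixels: steel pan with balls on the white board (228,190), handle to (240,248); pink look-alike (128,243); turquoise look-alike (200,363). I choose the steel one on the board. The case is at about (398,200) with its lid upright behind it. The beaker (322,160) and padlock (320,263) stand between board and case.

```bash
cat > h.py <<'E'
import numpy as np,cv2
from station import ctrl,get_state,vision,models
from scipy.spatial.transform import Rotation as Ro
def cloud(c,d):
    i=vision.camera_info(c);K=i['mtx'];v,u=np.mgrid[:480,:640]
    P=np.stack([(u-K[0,2])/K[0,0]*d,(v-K[1,2])/K[1,1]*d,d],-1)
    return (P-i['t'])@i['R']
def q(R):  return np.roll(Ro.from_matrix(R).as_quat(),1)
def rect(P):
    (c,s,a)=cv2.minAreaRect((P[:,:2]*1000).astype(np.float32));return np.round(c,1),np.round(s,1),round(a,1)
E
python3 - <<'E'
from h import *
for c,hr,pr,cr,br in(('top',(220,205,246,254),(210,165,250,212),(345,140,445,245),(195,145,270,265)),('side',(275,284,322,302),(230,285,280,322),(262,140,332,235),(205,280,330,335))):
    im=cv2.imread(f'pics/{c}0.png').astype(int);P=cloud(c,np.load(c+'0.npy'));b,g,r=im[...,0],im[...,1],im[...,2]
    def reg(m,x): 
        o=np.zeros_like(m);o[x[1]:x[3],x[0]:x[2]]=m[x[1]:x[3],x[0]:x[2]];return o
    H=P[reg((b-r>60),hr)];H=H[(H[:,2]>.03)&(H[:,2]<.07)];print(c,'handle',rect(H),'z',np.percentile(H[:,2],[10,50,90]).round(4),H[:,:2].min(0),H[:,:2].max(0))
    S=P[reg((P[...,2]>.012),pr)];S=S[S[:,2]<.045];print('pan',rect(S),S.max(0))
    B=P[reg((r>200)&(b>200)&(g>200)&(abs(P[...,2])<.012),br)];print('board',rect(B),np.median(B[:,2]))
    C=P[reg((P[...,2]>.0585)&(P[...,2]<.069)&(r>120),cr)];print('rim',rect(C),np.median(C[:,2]),len(C))
    L=P[reg((P[...,2]>.08)&(P[...,2]<.3),cr)];print('lid',L.min(0),L.max(0),len(L),'mean',L.mean(0).round(3))
    w,V=np.linalg.eigh(np.cov(L.T));print('eig',np.sqrt(w).round(4),V.T.round(3).tolist())
    for n in('reagent','flask','beaker','padlock','meter','cylinder','water'):
        rs=models.masks_of(c,n)
        for x in rs[:2]:
            Q=P[x['mask']];print(n,round(x['p'],2),np.round(x['point']),np.median(Q,0).round(3),np.percentile(Q,98,axis=0).round(3)) 
im=cv2.imread('pics/top0.png')[140:270,190:450];cv2.imwrite('pics/c1.png',cv2.resize(im,None,fx=3,fy=3,interpolation=2))
E
```

```text
top handle (array([470.9, 194.2]), array([102.7,  17.9]), 12.9) z [0.0511 0.0548 0.058 ] [0.42054926 0.17537994] [0.52044691 0.21348241]
pan (array([562.6, 215.5]), array([102.8,  72.9]), 12.9) [0.62015313 0.26113027 0.04418456]
board (array([536.9, 209. ]), array([260.6, 150.9]), 5.2) 0.0029036035400380363
rim (array([ 539.9, -192.5]), array([131. , 161.4]), 20.3) 0.06430423290077475 553
lid [ 0.57466423 -0.2433155   0.08018946] [ 0.64235903 -0.09062739  0.21076931] 1048 mean [ 0.605 -0.165  0.156]
eig [0.0018 0.0379 0.0463] [[0.935, 0.343, -0.09], [-0.065, -0.083, -0.994], [-0.348, 0.936, -0.055]]
reagent 0.97 [320. 109.] [ 0.738 -0.005  0.123] [0.784 0.033 0.183]
flask 0.68 [121. 168.] [0.595 0.448 0.114] [0.639 0.489 0.173]
beaker 0.87 [322. 159.] [ 0.65  -0.011  0.021] [0.669 0.016 0.073]
padlock 0.66 [321. 261.] [ 0.394 -0.009  0.018] [0.431 0.012 0.025]
padlock 0.45 [237. 210.] [0.519 0.202 0.003] [0.662 0.283 0.009]
meter 0.7 [228. 198.] [0.549 0.205 0.014] [0.615 0.255 0.059]
meter 0.64 [504. 214.] [ 0.523 -0.455  0.029] [ 0.601 -0.39   0.035]
cylinder 0.72 [232. 198.] [0.55
[... 606 characters left out ...]
[ 0.68525076 -0.08325963  0.21035307] 394 mean [ 0.612 -0.192  0.144]
eig [0.0071 0.0366 0.1332] [[0.961, 0.252, -0.113], [-0.149, 0.129, -0.98], [-0.233, 0.959, 0.161]]
reagent 0.67 [210. 223.] [0.744 0.024 0.094] [0.787 0.041 0.18 ]
flask 0.85 [198. 370.] [0.593 0.489 0.101] [0.636 0.507 0.171]
beaker 0.72 [252. 235.] [0.639 0.007 0.048] [0.669 0.024 0.071]
beaker 0.17 [278. 182.] [ 0.592 -0.114  0.152] [ 0.639 -0.086  0.207]
padlock 0.81 [343. 256.] [0.387 0.001 0.016] [0.428 0.017 0.024]
meter 0.88 [322. 170.] [ 0.521 -0.441  0.028] [ 0.6   -0.381  0.034]
meter 0.52 [258. 307.] [0.549 0.235 0.027] [0.565 0.243 0.031]
cylinder 0.91 [274. 142.] [ 0.666 -0.442  0.103] [ 0.685 -0.428  0.176]
```

View pics/c1.png

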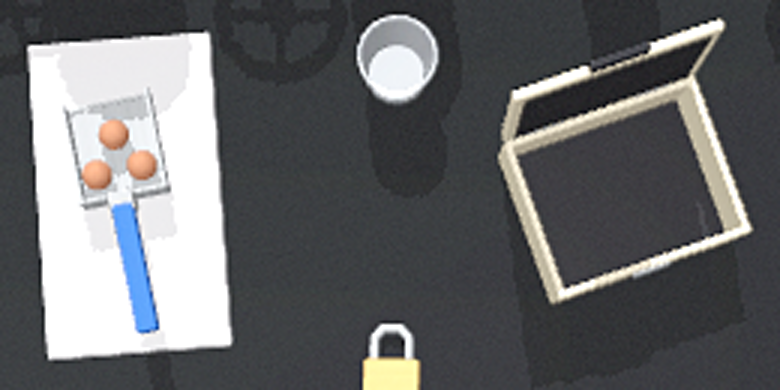

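The crop confirms the choice: a grey steel pan with three balls, a blue handle, on the white board, with no pink or turquoise. The measured sizes match the description: handle 103×18, rim 131×161, board 261×151. Next I check reachability for the pick, the pour and the lid.

```bash
cat >> h.py <<'E'
PZ=-ctrl.pinch_z
SY=np.radians(13.0);CY=np.radians(20.2)
sd=np.array([np.cos(SY),np.sin(SY),0]);SO=np.array([.471,.1955,.003])+.1025*sd
CC=np.array([.540,-.1925,0]);cx=np.array([np.cos(CY),np.sin(CY),0]);cy=np.array([-cx[1],cx[0],0])
def scoopR(yaw,tilt): return (Ro.from_euler('z',yaw)*Ro.from_euler('y',tilt)).as_matrix()
def toolR(S,sg): return S@np.diag([sg,-sg,-1.])
def from_mouth(m,yaw,tilt,sg):
    S=scoopR(yaw,tilt);return m+S@np.array([-.132,0,.0395-PZ]),q(toolR(S,sg))
def from_origin(o,yaw,sg):
    S=scoopR(yaw,0);return o+S@np.array([-.09,0,.045-PZ]),q(toolR(S,sg))
E
python3 - <<'E'
from h import *
f=lambda x:None if x is None else np.round(x,2).tolist()
for sg in(1,-1):
    print('pick',sg,f(ctrl.ik(*from_origin(SO,SY,sg))))
    for yd in(-110,-90,-70,-45,-20,0,20):
        y=np.radians(yd);d=np.array([np.cos(y),np.sin(y),0]);m=CC-.02*d+[0,0,.085]
        r=[(t,ctrl.ik(*from_mouth(m,y,np.radians(t),sg))) for t in(0,20,40,50,60)]
        print(sg,yd,[t for t,x in r if x is not None],f(r[0][1]),f(r[3][1]))
    R=np.column_stack([sg*cx,-sg*cy,[0,0,-1]])
    for xx,z in((.1,.35),(.1,.17),(-.04,.0735)):print('lid',f(ctrl.ik(CC+xx*cx+[0,0,z],q(R))))
E
```

```text
pick 1 [-0.21, 0.62, -0.34, 2.0, 0.37, 0.57, -2.15]
1 -110 [0, 20, 40, 50, 60] [0.7, 0.87, -1.23, 1.74, 0.88, 1.2, 2.01] [0.5, 0.64, 0.19, 1.76, -0.97, 1.31, -2.27]
1 -90 [0, 20, 40, 50, 60] [-0.61, 0.81, 1.15, 1.9, -0.87, 1.05, -2.22] [0.49, 0.71, 0.15, 1.6, -0.76, 1.51, -2.19]
1 -70 [0, 20, 40, 50, 60] [0.03, 0.45, 0.03, 2.02, -0.02, 0.67, -2.72] [0.46, 0.77, 0.1, 1.45, -0.56, 1.68, -2.07]
1 -45 [0, 20, 40, 50] [0.2, 0.39, -0.08, 2.14, 0.06, 0.61, -2.28] [0.4, 0.82, 0.03, 1.32, -0.3, 1.83, -1.87]
1 -20 [0, 20, 40, 50] [0.41, 0.37, -0.17, 2.18, 0.11, 0.6, -1.76] [0.34, 0.84, -0.05, 1.27, -0.01, 1.9, -1.64]
1 0 [0, 20, 40, 50] [0.57, 0.39, -0.23, 2.15, 0.15, 0.61, -1.33] [0.28, 0.83, -0.11, 1.3, 0.22, 1.88, -1.43]
1 20 [0, 20, 40, 50, 60] [0.69, 0.43, -0.27, 2.07, 0.18, 0.66, -0.92] [0.22, 0.8, -0.15, 1.38, 0.44, 1.8, -1.24]
lid [0.41, 0.51, -0.38, 1.19, 0.18, 1.48, -1.16]
lid [0.39, 0.61, -0.31, 1.51, 0.2, 1.06, -1.19]
lid [0.52, 0.57, -0.26, 1.91, 0.22, 0.69, -1.09]
pick -1 [-0.06, 0.66, -0.58, 2.0, 0.59, 0.65, 0.77]
-1 -110 [0, 20, 40, 50, 60] [0.4, 0.63, -0.59, 1.75, 0.43, 0.9, -
[... 165 characters left out ...]
]
-1 -70 [0, 20, 40, 50, 60] [0.53, 0.53, -0.71, 2.01, 0.49, 0.78, -0.12] [0.92, 0.88, -0.82, 1.44, -0.13, 1.51, 0.56]
-1 -45 [0, 20, 40, 50] [0.68, 0.48, -0.77, 2.13, 0.51, 0.72, 0.36] [0.8, 0.94, -0.84, 1.31, 0.06, 1.79, 0.75]
-1 -20 [0, 20, 40, 50] [0.86, 0.46, -0.82, 2.18, 0.52, 0.71, 0.91] [0.6, 0.91, -0.63, 1.26, 0.2, 1.95, 1.17]
-1 0 [0, 20, 40, 50] [1.02, 0.49, -0.88, 2.15, 0.57, 0.74, 1.33] [0.44, 0.86, -0.44, 1.29, 0.34, 1.94, 1.53]
-1 20 [0, 20, 40, 50, 60] [1.15, 0.58, -0.98, 2.07, 0.65, 0.84, 1.7] [0.46, 0.86, -0.63, 1.38, 0.61, 1.95, 1.65]
lid [0.71, 0.64, -1.05, 1.19, 0.54, 1.6, 1.7]
lid [0.73, 0.76, -0.99, 1.5, 0.65, 1.24, 1.57]
lid [0.91, 0.71, -0.91, 1.91, 0.72, 0.89, 1.55]
```

```bash
python3 - <<'E'
from h import *
p,o=from_origin(SO,SY,1)
s=get_state();t=s['tcp_pos']
ctrl.movel([t[0]+.05,t[1]+.05,.38],max_speed=.2)
ctrl.movep(p+[0,0,.2],o);print(get_state()['time'])
ctrl.movel(p+[0,0,.0],max_speed=.12)
s=get_state();print(s['time'],s['tcp_pos']-p,s['contact_force'].round(1) if hasattr(s['contact_force'],'round') else s['contact_force'])
ctrl.close_gripper(force=70)
s=get_state();print(s['time'],s['width'],s['gripper_force'],s['contact_force'])
ctrl.movel(p+[0,0,.13],max_speed=.08)
s=get_state();print(s['time'],s['width'],s['gripper_force'],s['contact_force'])
a,d=vision.grab_frame('top');b,_=vision.grab_frame('side')
cv2.imwrite('pics/lift.png',np.hstack([a[110:280,170:330],b[210:380,180:400]]));np.save('lift.npy',d);cv2.imwrite('lt.png',a)
E
python3 -c "
import cv2;i=cv2.imread('pics/lift.png');cv2.imwrite('pics/lift.png',cv2.resize(i,None,fx=2,fy=2))"
```

```text
4.9167
6.7333 [0.00034003 0.00016076 0.00055209] [ 1.1 -1.3  0. ]
7.3583 0.01695096889417134 68.14270734786987 [-1.55569382 -0.05318381  2.22364035]
9.1333 0.01670602809939041 68.30926179885864 [ 0.47308264  0.09506828 -2.77068488]
```

View pics/lift.png

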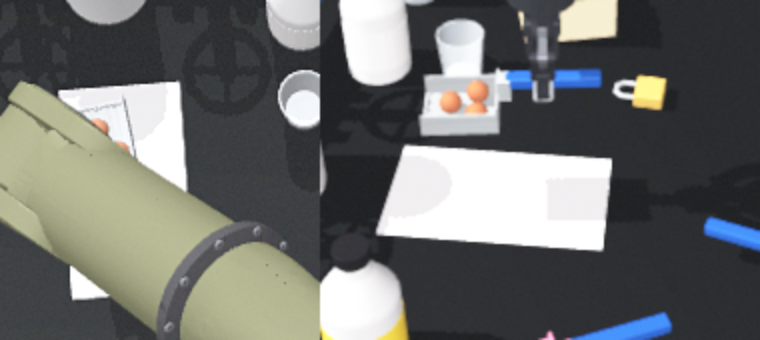

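The scoop is lifted level, with all three balls in the pan (right panel, about (465,100)) and the board below it empty. Now I carry it over and pour.

```bash
python3 - <<'E'
from h import *
m=CC-.025*cx
P=lambda z,t:from_mouth(m+[0,0,z],CY,np.radians(t),1)
for t in range(0,59,4): assert ctrl.ik(*P(.085,t)) is not None,t
ctrl.movel(P(.15,0)[0],P(.15,0)[1],max_speed=.15);print(get_state()['time'])
ctrl.movel(*P(.085,0),max_speed=.08)
for t in (12,24): ctrl.movel(*P(.085,t),max_speed=.08)
for t in range(28,57,4):
    ctrl.movel(*P(.085,t),max_speed=.045)
ctrl.pause(.7)
s=get_state();print(s['time'],s['contact_force'])
a,d=vision.grab_frame('top');b,_=vision.grab_frame('side')
cv2.imwrite('pics/pour.png',cv2.resize(np.hstack([a[130:280,300:500],b[100:250,200:400]]),None,fx=2,fy=2))
E
```

```text
12.4083
17.9333 [-0.41732972 -0.44932121 -1.9435209 ]
```

View pics/pour.png

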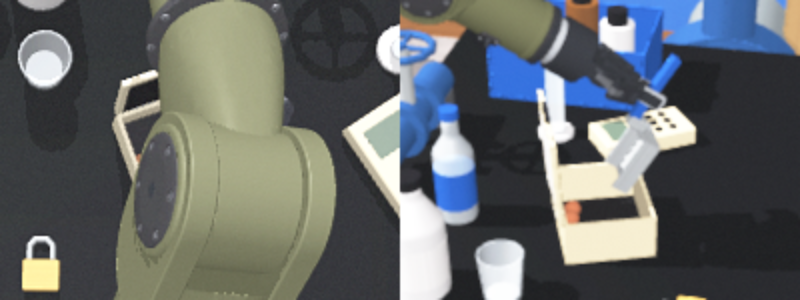

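The balls have left the scoop and lie in the case by its rear wall (about (572,210)). I return the scoop to the board, then look.

```bash
python3 - <<'E'
from h import *
m=CC-.025*cx
P=lambda z,t:from_mouth(m+[0,0,z],CY,np.radians(t),1)
for t,z in((40,.095),(25,.11),(0,.15)): ctrl.movel(*P(z,t),max_speed=.12)
p,o=from_origin(SO,SY,1)
ctrl.movel(p+[0,0,.13],o,max_speed=.2)
ctrl.movel(p+[0,0,.008],max_speed=.1)
f0=get_state()['contact_force'][2]
for k in range(6,-4,-1):
    ctrl.movel(p+[0,0,k*.001],max_speed=.02); f=get_state()['contact_force'][2]
    if f-f0>2: break
print(k,f0,f,get_state()['time'])
ctrl.ungrasp();ctrl.pause(.2)
ctrl.movel(p+[0,0,.15],max_speed=.15)
R=np.column_stack([cx,-cy,[0,0,-1]])
ctrl.close_gripper()
ctrl.movep(CC+.10*cx+[0,0,.36],q(R))
s=get_state();print(s['time'],s['contact_force'])
a,d=vision.grab_frame('top');b,d2=vision.grab_frame('side');np.save('s2.npy',d2);np.save('t2.npy',d);cv2.imwrite('t2.png',a);cv2.imwrite('s2.png',b)
cv2.imwrite('pics/place.png',cv2.resize(np.hstack([a[130:280,180:330],b[120:270,220:340],b[230:380,190:340]]),None,fx=1.9,fy=1.9))
L=cloud('side',d2)[140:205,262:300].reshape(-1,3);L=L[(L[:,2]>.085)&(abs((L-CC)@cy)<.09)&(abs((L-CC)@cx-.07)<.05)]
x=(L-CC)@cx
print(len(L),np.c_[x.min(),x.max()]); 
for lo in(.09,.12,.15,.18):
    k=(L[:,2]>lo)&(L[:,2]<lo+.03);print(lo,k.sum(),np.percentile(x[k],[5,50,95]).round(4) if k.any() else '')
E
```

```text
0 -2.2392044116270817 1.452166071383927 25.0167
29.3833 [-0.40297999 -1.0763534  -0.3603952 ]
306 [[0.0663204  0.08076838]]
0.09 58 [0.0677 0.0749 0.0763]
0.12 60 [0.0697 0.0769 0.0784]
0.15 70 [0.0713 0.0788 0.0798]
0.18 113 [0.0732 0.0776 0.0804]
```

View pics/place.png

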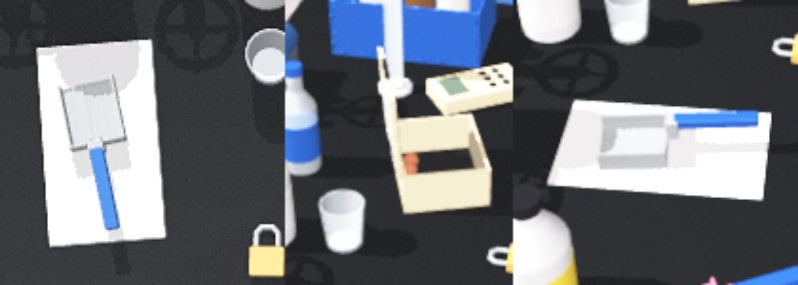

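The scoop is empty and level on the board, the balls are in the case, and the lid stands at about 1.62 rad. Next I close the lid along its arc with shut fingers, watching the force.

```bash
python3 - <<'E'
from h import *
a=.011
def tip(deg,ex=0,rho=.105):
    f=np.radians(deg);x=.065-rho*np.cos(f)+.008*np.sin(f)+a;z=.0655+rho*np.sin(f)+.008*np.cos(f)
    return CC+(x+ex)*cx+[0,0,z]
w=[tip(d) for d in range(95,-1,-5)]
R=q(np.column_stack([cx,-cy,[0,0,-1]]))
assert all(ctrl.ik(p,R) is not None for p in w)
s0=CC+.118*cx
ctrl.movel(s0+[0,0,.36],max_speed=.1)
ctrl.movel(s0+[0,0,.168],max_speed=.12)
f0=np.array(get_state()['contact_force']);mx=0;log=[]
for i,p in enumerate(w):
    ctrl.movel(p,max_speed=.04)
    f=np.array(get_state()['contact_force'])-f0;log.append(f.round(1).tolist())
    if np.linalg.norm(f)>20: print('stop',i);break
print(log[::2],get_state()['time'])
if i==len(w)-1:
    for k in range(1,9):
        ctrl.movel(w[-1]-[0,0,k*.001],max_speed=.01);f=np.array(get_state()['contact_force'])-f0
        if f[2]>12: break
    print('press',k,f.round(1))
    ctrl.pause(.3)
    ctrl.movel(w[-1]+[0,0,.2],max_speed=.1)
    c,d=vision.grab_frame('side');P=cloud('side',d)
    b,_=vision.grab_frame('top')
    X=(P-CC)@cx;Y=(P-CC)@cy
    for x0 in(-.05,-.02,.01,.04):
        k=(abs(X-x0)<.012)&(abs(Y)<.06)&(P[...,2]<.14);print(x0,np.median(P[k][:,2]).round(4),k.sum())
    cv2.imwrite('pics/lid.png',cv2.resize(np.hstack([b[130:280,180:460],c[120:270,220:360]]),None,fx=1.8,fy=1.8))
print(get_state()['time'])
E
```

```text
[[0.4, 0.7, -1.5], [0.6, -0.6, -0.9], [0.1, -0.4, -1.7], [0.8, 0.2, -1.5], [0.5, 0.1, -0.4], [-0.0, 0.4, -0.8], [0.4, -0.3, -0.8], [0.2, -0.3, -0.6], [-0.4, 0.7, -1.3], [0.1, -0.3, -0.2]] 39.625
press 1 [-3.5  1.  13. ]
-0.05 0.0732 182
-0.02 0.0736 183
0.01 0.0739 188
0.04 0.0736 189
42.4333
```

View pics/lid.png

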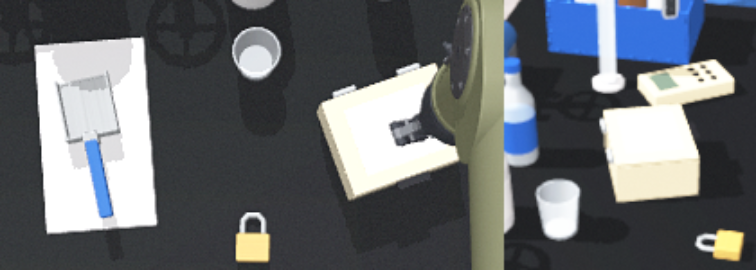

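The lid is shut and flat at 73.5 mm, as it should be. The scoop is level and empty on the board, the bystanders are where they were, and the robot touches nothing.

```bash
python3 -c "
from station import ticket
print(ticket.close_job())"
```

```text
the job is handed in; nothing more can be done
None
```

The job is handed in at about 42 s of the 72 s: the three balls are in the case, the empty scoop is level on the white board, and the lid was lowered slowly and is fully shut.

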